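# Bring a probe quill to a sample and lock it with a ratchet lever

## Robot

A 7-joint arm with a two-finger parallel gripper is mounted at the origin on the work surface. World frame = base frame: x ahead of the robot, y to its left, z up, the work surface at z = 0. Lengths are in m, angles in rad, forces in N, time in s.
With the tool pointing down it reaches from about 0.4 to 0.875 m from the base axis. Payload 19.3 kg.
Tool frame: the origin (TCP) lies midway between the tips of the shut fingers; the grasp point (between the pads) lies 19 mm behind it; z points along the fingers, y is the line along which they close (so a half turn about z gives the same grasp; the last joint's range is limited). The gripper opens to 85 mm and grips with 20 to 120 N. Pads are 22 mm wide; open, the fingers measure 114 mm over their backs; the gripper's body (76 mm by 85 mm) begins 54 mm behind the grasp point. The pads swing forward as they close: fully open they stand 13 mm farther back than shut.
Start: joints at [-1.374, 0.521, -0.036, 1.599, 0.021, 1.021, -0.113], TCP at [0.165, 0.603, 0.231] pointing down, gripper open.
Joint ranges: [-2.91, 2.91], [-0.3, 2.13], [-1.5, 1.42], [0.17, 2.43], [-1.26, 4.41], [0.16, 1.93], [-2.52, 2.52]. Speed limits (rad/s): [1.89, 1.89, 2.39, 2.39, 3.01, 3.01, 3.01].

## Interface

Orientations are given as [roll, pitch, yaw] about the fixed x, y, z axes, in that order (R = Rz(yaw) Ry(pitch) Rx(roll)).
In Python, from workcell import bot gives the robot as it stands.
- The arm moves only by the tool move_arm, never from a script. Its argument "moves" is a list that holds one entry, the list of rows, each a list of 7 numbers: the opening, from 0 (shut) to 1 (fully open), then the shift along the tool's x, y, z in units of 1000 mm (1.0 is 1000 mm), then the turn, a rotation vector about the tool's x, y, z in units of 2 pi rad (1.0 is 2 pi rad). A call has 1 to 5 rows; each row is the pose to reach, as a shift and turn from the pose commanded when the call began, along the tool's axes at that moment, turning the shorter way round; what a row does not reach only later rows make up. A row lasts 1/10 s, in which the tool goes at most 50 mm and 8.59 degrees, less where a joint would pass 70% of its speed; a pose out of reach is approached as far as the arm can. A call with a number of a shift or a turn outside -1 to 1 is refused whole. A call with a gripper value outside its range is refused whole. The fingers move at their own pace and stop on an object; "force" is the grip in N (left out, the last holds). Time passes only in rows, so rows that repeat a pose let the fingers close. It gives the time, the measured TCP pose, the force, the opening and the grip force at its end, in the units of the state.
- bot.observe(): the state, without advancing time (a new reading comes with each control period).
- bot.grab_frame(name): name is "scene" or "side" or "wrist"; returns the picture (420x560x3 uint8, red, green, blue); there is no depth.
- bot.camera_params(name): a dict with "vertical_fov" (degrees; the focal length in pixels is half the picture's height over the tangent of half this angle, whatever the lens; pixels are square), "cx", "cy" (the principal point, pixels), "R" (3x3) and "t" (3): a world point X has camera coordinates R X + t. Camera axes: x right, y down, z forward; pixel columns grow to the right and rows downward; lengths in m; the calibration is good to about 2 mm. The wrist camera is an equidistant fisheye: a pixel r from the principal point sees the ray r / f radians off the axis. A picture is of the moment at which its call begins: read the wrist's pose just before it. camera_params takes no time and is no camera call; for the wrist camera it gives the pose at the moment of the call.
- bot.job_done(): hands the job in; it is judged then, once.
The state is a dict: "clock": time; "qpos": joint angles; "qd": joint speeds; "joint_efforts": joint torques, N m; "position": TCP position; "tool_rot": TCP orientation; "force": force on the tool from outside, world axes, zero at the start; "moment": the same for the moment, N m; "grip_width": finger opening in m; "finger_force": force on a finger pad.
Only numpy, scipy, OpenCV 4.12 (cv2) and the standard library are available. Lean on these libraries where they do the work, as an engineer would, in place of code of your own. Each camera call takes 0.05 s, during which the arm holds its last target. There are 200 camera calls.

## Task

On the bench rig, wind the handwheel clockwise until the nose of the quill just touches the white ceramic sample, without shoving the sample out of place. Then lock the quill: swing the ratchet lever back and forth between its stop pins until the lock bolt is fully tight, its pointer up against the stop lug. Let go of everything, with the quill still touching the sample, and leave the beaker, jar and screwdriver alone.

Things in the scene. Friction and masses are not known exactly. Their poses are not given: they have to be found in the camera images.
- rig: Fixed rig: aluminium base plate 15 mm thick (rig x -80 to 210, y -250 to 265 mm) with a grey head block (x -5 to 65, y -105 to 135, top 75 mm above the bench). Origin on the bench top under the plate, at its rig coordinates 0, 0. Rig x points away from the robot, y left, z up; its yaw varies up to 12 degrees.
- bracket (a point): On the underside of the steel bar (16 mm thick) that runs over the lever knob, 247 mm above the bench: along rig x from -48 to 145 at y -163 mm, then bent left to its post at x 180, y -30. It keeps a vertical tool off the knob: lean the tool to the right (rig -y) 30 to 45 degrees, fingers pointing down and left. A low readout box (to 55 mm high) stands at x 145 to 195, y -230 to -150.
- wheel (a joint): Handwheel angle, rad, 0 to 7.2, positive clockwise seen from above: 8 mm of quill per rad. Steel disc, 56 mm radius, vertical axis, on the left part of the head, top 93 mm above the bench. About 1.5 N at the crank knob turns it; friction holds it.
- wheel_axis (a point): Point on the handwheel's vertical axis at the head top, 75 mm above the bench (rig x 30, y 90 mm).
- crank_knob (a point): On the crank knob's axis, 122 mm above the bench and 28 mm above the knob's foot. Black upright round peg, 16 mm thick, 46 mm tall, on the handwheel 45 mm from its axis; it spins freely, so the tool need not turn with the wheel. At wheel angle 0 it is on the rig's -x side of the wheel axis.
- quill (a joint): Quill extension, m, 0 to 0.0576 = 0.008 x wheel angle; positive moves the nose to rig +y (left), towards the sample.
- quill_nose (a point): Centre of the flat front face of the quill's brass nose (30 mm in diameter), 37 mm above the bench; the quill is a steel bar along rig y.
- sample: Loose white ceramic block, 50 x 50 x 55 mm, 0.25 to 0.5 kg, on the base plate in line with the quill. Origin at the centre of its underside, axes parallel to the rig's; the face towards the quill is 25 mm from the origin (sample -y), so they touch with the nose at sample y = -0.025 m. At the start 15 to 50 mm from the nose.
- lever (a joint): Ratchet lever, rad, -0.6 to 0.6 between stop pins; 0 points to the right (rig -y), positive clockwise from above: knob to rig -x (to the robot). Strokes to the robot tighten the bolt; on the way back the pawl clicks over (a click each 0.314 rad: up to that much of a stroke is lost before it catches). About 3 to 4 N at the knob to tighten, 1 N back; stays where left.
- lever_pivot (a point): Point on the vertical axis of lever and lock bolt at the head top, 75 mm above the bench (rig x 30, y -60 mm). The two stop pins (8 mm thick, tops 89 mm above the bench) stand 62 mm from this axis on either side of the lever arm.
- lever_knob (a point): On the axis of the lever's knob, 125 mm above the bench, 110 mm from the pivot axis, 25 mm above the knob's foot. Black upright round peg, 16 mm thick, 100 to 146 mm above the bench, at the lever's free end; it does not spin on its own. The lever arm (16 mm wide) and the knob's foot (24 mm in diameter) are just below it.
- lock (a joint): Lock bolt, rad, positive clockwise from above (tightening); starts between 0.2 and 1.0; 3.0 is fully tight, a hard stop: the steel pointer on top of the bolt (38 mm long) then points along rig +x, against the small upright stop lug on the far side. Moved by the lever only.
- beaker: Bystander: glass beaker, 70 mm in diameter, 90 mm tall, on the bench right of the rig. Origin at the centre of its underside.
- jar: Bystander: white plastic jar, 60 mm in diameter, 75 mm tall, on the bench right of the rig, nearer the robot. Origin at the centre of its underside.
- driver: Bystander: screwdriver with black handle lying on the bench left of the rig. Origin under its middle.
Not all that is in view belongs to the job. Leave any green look-alike of the sample alone.

How it is judged:
By the outcome, as a careful person would: the job done as asked, in the order asked, and still so for the second after the job is handed in, with the robot touching nothing.
It also fails if it takes over 72 s, if anything falls off the work surface, if the arm or the gripper's body presses on something with over 40 N, if the wrist force passes 120 N, or if a joint passes its speed limit or range.

## Working session

There is one attempt and no reset: what is moved stays moved. The work goes in short steps, Python scripts to look and compute and a tool call to move; the robot and the scene stay as the last step left them, time stands still between calls to the robot, and variables do not carry over. Pictures are saved under pics/ and viewed, at most 10 in all, crops included, and the job is handed in when it is done.

Besides the shell and the picture viewer there is one more tool, called after "Request:" as name([rows], argument=value, ...), one row to a line, values as JSON. move_arm: Moves the arm, as the interface text tells. Shifts and turns lie within -1 to 1; 1 stands for 1000 mm of shift or 2 pi rad of turn. Its arguments: {"type":"object","properties":{"moves":{"type":"array"},"force":{"type":"number"}},"required":["moves"]}

```bash
ls; mkdir -p pics; python3 - <<'E'
from workcell import bot
import cv2,numpy as np
o=bot.observe();print(o)
for n in("scene","side"):
    im=bot.grab_frame(n);cv2.imwrite(f"pics/{n}0.png",im[:,:,::-1])
    p=bot.camera_params(n);print(n,p, -np.array(p["R"]).T@np.array(p["t"]))
E
```

```text
pics
{'clock': 0.0, 'qpos': array([-1.37421388,  0.52198346, -0.03632574,  1.59998675,  0.02118475,
        1.02111203, -0.11279498]), 'qd': array([-0.00106866,  0.0002065 , -0.00074153, -0.00041277,  0.00090366,
       -0.0007445 ,  0.00066828]), 'joint_efforts': array([ 8.35201754e-04, -9.27099681e+01,  1.98067591e+00, -3.69935524e+01,
        1.80401676e-02,  8.22871778e-03,  1.65792602e-05]), 'position': array([0.16471309, 0.60256219, 0.2307524 ]), 'tool_rot': array([-3.14048949e+00,  6.69714279e-05,  2.87479549e+00]), 'force': array([ 0.312365  ,  0.29792404, -0.34526526]), 'moment': array([-0.03524912, -0.04053163,  0.02176297]), 'finger_force': 0.0, 'grip_width': 0.08559999310666219}
scene {'vertical_fov': 49.317378255768446, 'cx': 277.61761174827586, 'cy': 206.61562980979124, 'R': array([[-0.75459223,  0.65618988,  0.00232552],
       [ 0.55683448,  0.64220441, -0.52679109],
       [-0.34716844, -0.39621753, -0.84999161]]), 't': array([ 0.45228483, -0.25345637,  1.62750092])} [1.04744082 0.51083047 1.24879178]
side {'vertical_fov': 46.86999846685372, 'cx': 287.8133526980494, 'cy': 206.7219934294643, 'R': array([[-0.93460343, -0.35561642,  0.00730676],
       [-0.23183109,  0.59344372, -0.77076514],
       [ 0.26976059, -0.72205368, -0.63707748]]), 't': array([0.53350015, 0.26529948, 1.46557345])} [0.16476177 1.0905038  1.13426926]
```

View pics/scene0.png

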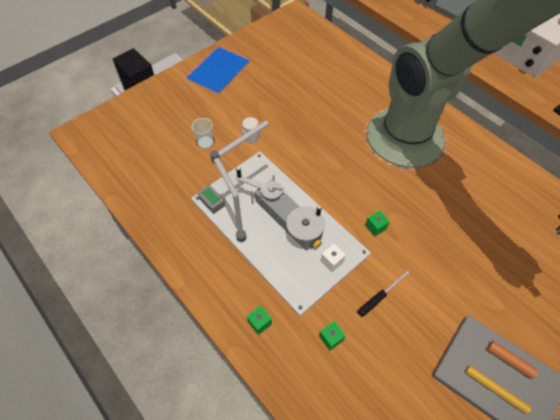

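View pics/side0.png

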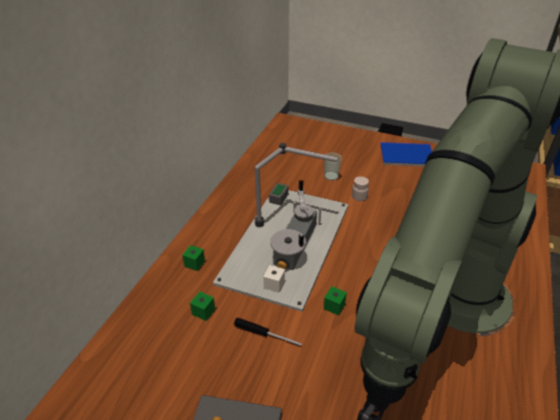

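Scene: rig plate corners at about (260,155), (193,199), (300,307), (369,250); crank knob (318,211), lever knob (239,172), sample (333,256), bracket bar above the lever knob. I'll zoom both views.

```bash
python3 - <<'E'
import cv2,numpy as np
a=cv2.imread("pics/scene0.png")[140:320,180:380]
b=cv2.imread("pics/side0.png")[135:315,200:380]
a=cv2.resize(a,None,fx=4,fy=3.3333*1.2/1.2,interpolation=cv2.INTER_CUBIC) if 0 else cv2.resize(a,None,fx=3.3,fy=3.3,interpolation=cv2.INTER_CUBIC)
b=cv2.resize(b,None,fx=3.3,fy=3.3,interpolation=cv2.INTER_CUBIC)
cv2.imwrite("pics/a.png",a);cv2.imwrite("pics/b.png",b)
E
```

```text
(no output)
```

View pics/a.png

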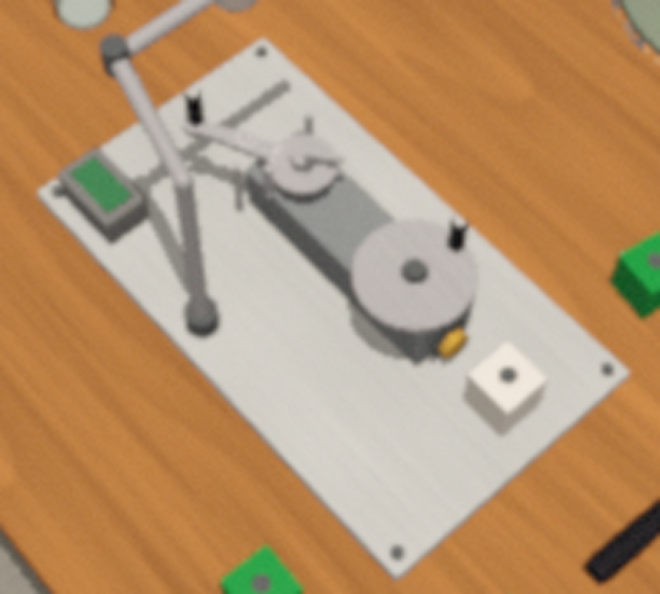

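View pics/b.png

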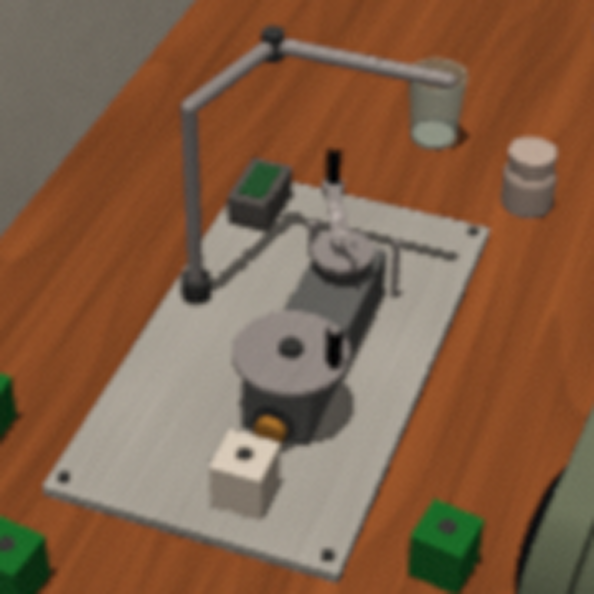

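Crops show: scene plate corners at crop (263,38),(38,192),(397,578),(630,372), crank knob (457,236), lever knob (194,110), sample top (508,376), nose (452,343); side corners (490,232),(45,490),(338,578), crank (334,348), lever knob (334,167), sample top (245,458). Fit the rig pose from these.

```bash
cat > h.py <<'E'
import numpy as np
from workcell import bot
from scipy.optimize import least_squares
P={n:bot.camera_params(n) for n in("scene","side")}
def proj(n,X):
    p=P[n];c=np.atleast_2d(X)@np.array(p["R"]).T+p["t"];f=210/np.tan(np.radians(p["vertical_fov"])/2)
    return f*c[:,:2]/c[:,2:]+[p["cx"],p["cy"]]
def ray(n,uv):
    p=P[n];f=210/np.tan(np.radians(p["vertical_fov"])/2);R=np.array(p["R"])
    d=R.T@np.array([(uv[0]-p["cx"])/f,(uv[1]-p["cy"])/f,1]);return -R.T@np.array(p["t"]),d
def onz(n,uv,z):
    c,d=ray(n,uv);return c+d*(z-c[2])/d[2]
def A(u,v,s=3.3): return (180+(u+.5)/s-.5,140+(v+.5)/s-.5)
def B(u,v,s=3.3): return (200+(u+.5)/s-.5,135+(v+.5)/s-.5)
def rig2w(rig,X):
    x,y,a=rig;X=np.atleast_2d(X).astype(float);c,s=np.cos(a),np.sin(a)
    return np.c_[x+c*X[:,0]-s*X[:,1],y+s*X[:,0]+c*X[:,1],X[:,2]]
def w2rig(rig,W):
    x,y,a=rig;W=np.atleast_2d(W);c,s=np.cos(a),np.sin(a);d=W[:,:2]-[x,y]
    return np.c_[c*d[:,0]+s*d[:,1],-s*d[:,0]+c*d[:,1],W[:,2]]
E
python3 - <<'E'
from h import *
C={'a':(-.08,-.25,.015),'b':(.21,-.25,.015),'c':(.21,.265,.015),'d':(-.08,.265,.015)}
obs=[("scene",A(263,38),C['a']),("scene",A(38,192),C['b']),("scene",A(397,578),C['c']),("scene",A(630,372),C['d']),
("side",B(490,230),C['a']),("side",B(45,490),C['c']),("side",B(340,576),C['d']),
("scene",A(414,271),(.03,.09,.094)),("side",B(291,347),(.03,.09,.094))]
f=lambda r:np.concatenate([(proj(n,rig2w(r,X))-uv).ravel() for n,uv,X in obs])
s=least_squares(f,[.55,0,0]);print(s.x,np.round(f(s.x).reshape(-1,2),1).tolist())
r=s.x
print("deg",np.degrees(r[2]))
for nm,n,uv,z in [("crank",'scene',A(458,225),.14),("crank","side",B(334,335),.14),("lever",'scene',A(193,98),.146),("lever","side",B(334,153),.146),
 ("samp",'scene',A(508,376),.07),("samp","side",B(245,454),.07),("nose","scene",A(462,343),.037),("nose","side",B(262,435),.037),("ptr","scene",A(300,158),.1),("ptrtip","scene",A(340,162),.1),("ptrtip2","scene",A(309,120),.1)]:
    w=onz(n,uv,z);print(nm,n,np.round(w*1000),np.round(w2rig(r,w)*1000))
np.save("rig.npy",r)
E
```

```text
[ 0.5186591  -0.02486472  0.01115017] [[0.3, -0.6], [-0.3, -0.3], [0.7, -0.4], [0.8, -0.7], [-0.5, -1.0], [-1.2, -1.2], [-0.6, -0.6], [0.8, -0.0], [-0.3, 0.6]]
deg 0.6388578729940079
crank scene [509.  73. 140.] [[ -8.  98. 140.]]
crank side [500.  79. 140.] [[-18. 104. 140.]]
lever scene [ 600. -179.  146.] [[  80. -155.  146.]]
lever side [ 591. -175.  146.] [[  70. -151.  146.]]
samp scene [549. 185.  70.] [[ 32. 209.  70.]]
samp side [545. 184.  70.] [[ 29. 209.  70.]]
nose scene [543. 125.  37.] [[ 26. 150.  37.]]
nose side [551. 128.  37.] [[ 35. 152.  37.]]
ptr scene [550. -90. 100.] [[ 30. -66. 100.]]
ptrtip scene [525. -63. 100.] [[  6. -38. 100.]]
ptrtip2 scene [ 516. -117.  100.] [[ -4. -92. 100.]]
```

```bash
cat >> h.py <<'E'
from scipy.spatial.transform import Rotation as Ro
def pose():
    o=bot.observe();return np.array(o["position"]),Ro.from_euler("xyz",o["tool_rot"])
def rows(p0,R0,tg):
    for p,R in tg:
        d=R0.inv().apply(np.array(p)-p0);t=(R0.inv()*R).as_rotvec()/(2*np.pi);print(np.round(d,4).tolist(),np.round(t,4).tolist())
def down(yaw): return Ro.from_euler("xyz",[np.pi,0,yaw])
E
python3 - <<'E'
from h import *
rig=np.load("rig.npy");p,R=pose()
c=bot.camera_params("wrist");Rc=np.array(c["R"]);cc=-Rc.T@np.array(c["t"])
print(c["vertical_fov"],c["cx"],c["cy"],"cam in tool",R.inv().apply(cc-p),"axis in tool",R.inv().apply(Rc[2]))
rows(p,R,[((.5,.35,.33),down(np.pi/2+rig[2]))])
print(rig2w(rig,[[.03,.09,.075],[.03,-.06,.075],[.03,.209,.015]]))
E
```

```text
65.70646984690485 282.2549519917691 213.1888162925606 cam in tool [ 0.0692583  -0.0010282  -0.14313164] axis in tool [-2.71472152e-01  8.02775883e-05  9.62446292e-01]
[-0.39, -0.1554, -0.099] [-0.0001, 0.0001, 0.2058]
[[ 0.54765374  0.06546418  0.075     ]
 [ 0.54932623 -0.08452649  0.075     ]
 [ 0.5463269   0.18445679  0.015     ]]
```

```bash
python3 - <<'E'
from h import *
rig=np.load("rig.npy");p,R=pose()
rows(p,R,[((.54,.09,.22),down(np.pi/2+rig[2]))])
E
```

```text
[-0.4971, -0.3955, 0.0112] [-0.0001, 0.0001, 0.2058]
```

Request:
move_arm([
  [[0.5,-0.1,-0.08,0,0,0,0.0412],[0.5,-0.2,-0.16,0.003,0,0,0.0823],[0.5,-0.3,-0.24,0.006,0,0,0.1235],[0.5,-0.4,-0.318,0.009,0,0,0.165],[0.5,-0.497,-0.3955,0.011,0,0,0.2058]],
])

```text
clock: 0.6
position: [0.313, 0.3991, 0.2276]
tool_rot: [-3.142, -0.0, 2.119]
force: [0.7, 1.1, 0.5]
grip_width: 0.0428
finger_force: 0.0
```

```bash
python3 - <<'E'
from h import *
rig=np.load("rig.npy");p,R=pose()
rows(p,R,[((.54,.09,.22),down(np.pi/2+rig[2]))])
E
```

```text
[-0.3821, 0.0328, 0.0076] [-0.0, -0.0, 0.0854]
```

Request:
move_arm([
  [[0.5,-0.38,0.033,0.007,0,0,0.0854],[0.5,-0.38,0.033,0.007,0,0,0.0854],[0.5,-0.38,0.033,0.007,0,0,0.0854],[0.5,-0.38,0.033,0.007,0,0,0.0854],[0.5,-0.38,0.033,0.007,0,0,0.0854]],
])

```text
clock: 1.1
position: [0.4623, 0.1989, 0.2231]
tool_rot: [-3.142, 0.0, 1.585]
force: [0.4, -0.1, -0.8]
grip_width: 0.0425
finger_force: 0.0
```

```bash
python3 - <<'E'
from h import *
rig=np.load("rig.npy");p,R=pose();print(p)
rows(p,R,[((.54,.09,.22),down(np.pi/2+rig[2]))])
E
```

```text
[0.46230678 0.19892799 0.22305415]
[-0.11, 0.0761, 0.0031] [-0.0, 0.0, 0.0005]
```

Request:
move_arm([
  [[0.5,-0.11,0.076,0.003,0,0,0.0005],[0.5,-0.11,0.076,0.003,0,0,0.0005],[0.5,-0.11,0.076,0.003,0,0,0.0005],[0.5,-0.11,0.076,0.003,0,0,0.0005],[0.5,-0.11,0.076,0.003,0,0,0.0005]],
])

```text
clock: 1.6
position: [0.5394, 0.0913, 0.2197]
tool_rot: [-3.141, 0.0, 1.584]
force: [-0.3, 0.6, -0.8]
grip_width: 0.0426
finger_force: 0.0
```

```bash
python3 - <<'E'
from h import *
import cv2
rig=np.load("rig.npy");p,R=pose();print(p, R.as_euler("xyz"))
np.savez("w1.npz",**{k:np.array(v) for k,v in bot.camera_params("wrist").items()})
im=bot.grab_frame("wrist");cv2.imwrite("pics/w1raw.png",im[:,:,::-1])
cv2.imwrite("pics/w1.png",cv2.resize(im[:,:,::-1],(800,600),interpolation=cv2.INTER_CUBIC))
E
```

```text
[0.53942462 0.09133649 0.21967295] [-3.14078433e+00  2.90347542e-04  1.58358079e+00]
```

View pics/w1.png

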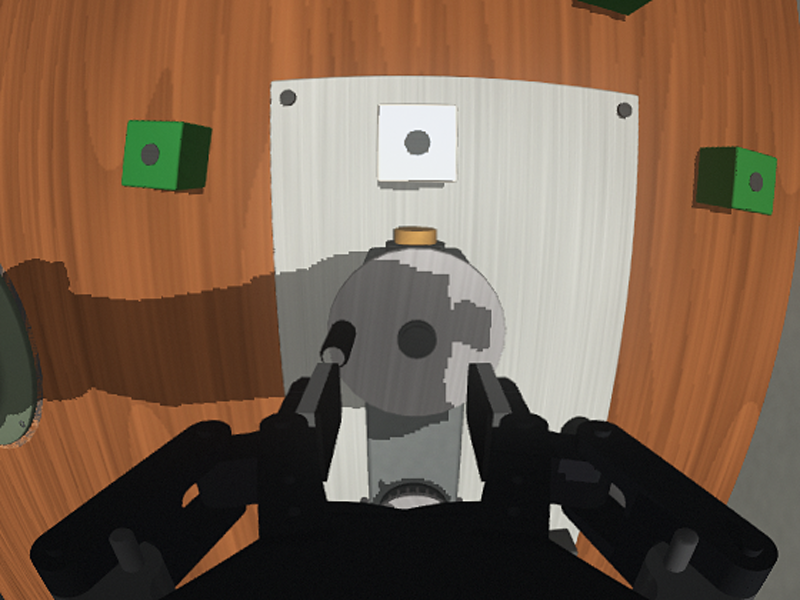

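Wrist view (800x600): sample's near top edge v≈182 at u≈417, brass nose v 226–244 at u≈415, crank knob top (334,356), plate corners (271,82),(638,96). Compute positions, with pixel profile for sub-pixel edges.

```bash
cat >> h.py <<'E'
def fray(c,uv):
    f=210/np.tan(np.radians(float(c["vertical_fov"]))/2);d=np.array([uv[0]-float(c["cx"]),uv[1]-float(c["cy"])]);r=np.hypot(*d);th=r/f
    R=np.array(c["R"]);return -R.T@np.array(c["t"]),R.T@np.r_[np.sin(th)*d/r,np.cos(th)]
def fonz(c,uv,z):
    o,d=fray(c,uv);return o+d*(z-o[2])/d[2]
E
python3 - <<'E'
from h import *
import cv2
rig=np.load("rig.npy");c=np.load("w1.npz");im=cv2.imread("pics/w1raw.png")
for v in list(range(122,134))+list(range(154,176)): print(v,im[v,291].tolist(),im[v,280].tolist(),end=' | ')
print()
S=lambda u,v:((u+.5)*.7-.5,(v+.5)*.7-.5)
for n,uv,z in [("sNearL",S(378,181),.07),("sNearR",S(457,182),.07),("sFarL",S(377,104),.07),("sFarR",S(455,105),.07),("knobtop",S(334,357),.14),("axis",S(416.5,339),.097),("cornerL",S(271,82),.015),("cornerR",S(638,96),.015),("noseBot",S(415,226),.022),("noseTop",S(415,230),.052)]:
    w=fonz(c,uv,z);print(n,np.round(w*1000,1),np.round(w2rig(rig,w)*1000,1))
E
```

```text
122 [241, 239, 236] [240, 239, 236] | 123 [241, 240, 236] [240, 239, 236] | 124 [243, 242, 238] [241, 240, 236] | 125 [247, 246, 242] [242, 242, 238] | 126 [120, 129, 132] [201, 214, 220] | 127 [134, 141, 143] [120, 128, 129] | 128 [117, 122, 122] [121, 125, 125] | 129 [118, 122, 122] [122, 126, 126] | 130 [119, 123, 123] [122, 127, 127] | 131 [118, 122, 121] [120, 124, 125] | 132 [114, 119, 118] [116, 120, 120] | 133 [177, 185, 185] [186, 192, 191] | 154 [196, 204, 205] [202, 210, 210] | 155 [197, 205, 205] [203, 211, 210] | 156 [198, 206, 206] [203, 211, 211] | 157 [204, 210, 211] [207, 216, 215] | 158 [128, 142, 149] [144, 149, 147] | 159 [62, 86, 103] [66, 84, 101] | 160 [58, 82, 101] [56, 80, 98] | 161 [57, 77, 95] [71, 112, 144] | 162 [89, 157, 206] [75, 123, 161] | 163 [92, 162, 211] [76, 125, 163] | 164 [94, 163, 211] [75, 124, 162] | 165 [93, 162, 212] [76, 126, 165] | 166 [92, 161, 210] [77, 129, 168] | 167 [91, 160, 207] [76, 128, 166] | 168 [90, 159, 206] [77, 128, 169] | 169 [92, 160, 206] [78, 130, 172] | 170 [90, 158, 208] [76, 133, 175] | 171 [59, 87, 113] [52, 56, 58] | 172 [53, 52, 50] [58, 59, 58] | 173 [93, 95, 96] [59, 62, 61] | 174 [132, 133, 137] [87, 89, 91] | 175 [182, 184, 189] [125, 129, 130] | 
sNearL [521.9 156.6  70. ] [[  5.3 181.4  70. ]]
sNearR [571.3 156.9  70. ] [[ 54.6 181.2  70. ]]
sFarL [520.8 205.6  70. ] [[  4.7 230.4  70. ]]
sFarR [569.1 205.9  70. ] [[ 53.1 230.2  70. ]]
knobtop [502.8  67.7 140. ] [[-14.8  92.7 140. ]]
axis [547.   62.7  97. ] [[29.3 87.3 97. ]]
cornerL [436.6 234.7  15. ] [[-79.2 260.5  15. ]]
cornerR [724.7 237.5  15. ] [[208.9 260.   15. ]]
noseBot [546.6 123.3  22. ] [[ 29.6 147.8  22. ]]
noseTop [545.9 123.8  52. ] [[ 28.9 148.3  52. ]]
```

```bash
python3 - <<'E'
from h import *
rig=np.load("rig.npy");p,R=pose();c=np.load("w1.npz")
for n,uv,z in [("sNear",(291,125.6),.07),("noseBot",(291,157.9),.022),("noseTop",(291,161.4),.052),("noseTop2",(280,160.8),.048)]:
    print(n,np.round(w2rig(rig,fonz(c,uv,z))*1000,1))
W=rig2w(rig,[[-.014,.097,.2],[-.014,.097,.106]]);print(p,W)
D=down(np.pi/2+rig[2]);rows(p,R,[(w,D) for w in W])
E
```

```text
sNear [[ 28.9 182.3  70. ]]
noseBot [[ 30.3 148.   22. ]]
noseTop [[ 29.5 147.8  52. ]]
noseTop2 [[ 19.  147.9  48. ]]
[0.53908511 0.09232795 0.21976665] [[0.50357843 0.07197315 0.2       ]
 [0.50357843 0.07197315 0.106     ]]
[-0.0198, -0.0358, 0.0198] [-0.0001, -0.0, 0.0005]
[-0.0199, -0.0357, 0.1138] [-0.0001, -0.0, 0.0005]
```

Request:
move_arm([
  [[0.5,-0.02,-0.036,0.02,0,0,0.0005],[0.5,-0.02,-0.036,0.05,0,0,0.0005],[0.5,-0.02,-0.036,0.085,0,0,0.0005],[0.5,-0.02,-0.036,0.114,0,0,0.0005],[0.5,-0.02,-0.036,0.114,0,0,0.0005]],
])

```text
clock: 2.15
position: [0.5016, 0.0723, 0.1036]
tool_rot: [-3.137, 0.001, 1.584]
force: [-0.0, 0.5, -0.1]
grip_width: 0.0429
finger_force: 0.0
```

Request:
move_arm([
  [[0,0,0,0,0,0,0],[0,0,0,0,0,0,0],[0,0,0,0,0,0,0],[0,0,0,0,0,0,0],[0,0,0,0,0,0,0]],
], force=20)

```text
clock: 2.65
position: [0.5033, 0.0721, 0.1076]
tool_rot: [-3.141, -0.001, 1.582]
force: [-7.8, 1.7, 7.2]
grip_width: 0.0154
finger_force: 20.6
```

```bash
cat > circ.py <<'E'
import numpy as np,sys
# rows in tool x,y for wheel angles; start pos in rig mm
def circ(x0,y0,ths,n=5,r=45,cx=30,cy=90):
    for i in range(0,len(ths),n):
        L=[]
        for t in ths[i:i+n]:
            x=cx-r*np.cos(t);y=cy+r*np.sin(t);L.append([0,round((y-y0)/1000,4),round((x-x0)/1000,4),0,0,0,0])
        x0=x;y0=y;print(round(t,3),L)
E
python3 - <<'E'
from h import *;from circ import *
rig=np.load("rig.npy");p,R=pose();print(w2rig(rig,p)*1000,bot.observe()["force"])
circ(-13.7,97,np.linspace(.156,4.1,21)[1:])
E
```

```text
[[-14.23494422  97.10171976 107.58955945]] [-7.78830866  1.73262967  7.19528844]
1.142 [[0, np.float64(0.0086), np.float64(0.0015), 0, 0, 0, 0], [0, np.float64(0.0165), np.float64(0.0053), 0, 0, 0, 0], [0, np.float64(0.0236), np.float64(0.0107), 0, 0, 0, 0], [0, np.float64(0.0295), np.float64(0.0173), 0, 0, 0, 0], [0, np.float64(0.0339), np.float64(0.025), 0, 0, 0, 0]]
2.128 [[0, np.float64(0.0029), np.float64(0.0084), 0, 0, 0, 0], [0, np.float64(0.004), np.float64(0.0172), 0, 0, 0, 0], [0, np.float64(0.0035), np.float64(0.026), 0, 0, 0, 0], [0, np.float64(0.0012), np.float64(0.0346), 0, 0, 0, 0], [0, np.float64(-0.0027), np.float64(0.0425), 0, 0, 0, 0]]
3.114 [[0, np.float64(-0.0054), np.float64(0.007), 0, 0, 0, 0], [0, np.float64(-0.0121), np.float64(0.0128), 0, 0, 0, 0], [0, np.float64(-0.0198), np.float64(0.0173), 0, 0, 0, 0], [0, np.float64(-0.0282), np.float64(0.0201), 0, 0, 0, 0], [0, np.float64(-0.037), np.float64(0.0212), 0, 0, 0, 0]]
4.1 [[0, np.float64(-0.0088), np.float64(-0.0006), 0, 0, 0, 0], [0, np.float64(-0.0174), np.float64(-0.003), 0, 0, 0, 0], [0, np.float64(-0.0253), np.float64(-0.007), 0, 0, 0, 0], [0, np.float64(-0.0323), np.float64(-0.0124), 0, 0, 0, 0], [0, np.float64(-0.0381), np.float64(-0.0191), 0, 0, 0, 0]]
```

Request:
move_arm([
  [[0,0.0086,0.0015,0,0,0,0],[0,0.0165,0.0053,0,0,0,0],[0,0.0236,0.0107,0,0,0,0],[0,0.0295,0.0173,0,0,0,0],[0,0.0339,0.025,0,0,0,0]],
])

```text
clock: 3.15
position: [0.529, 0.1071, 0.1076]
tool_rot: [3.14, -0.001, 1.583]
force: [-1.9, 1.7, 7.6]
grip_width: 0.0153
finger_force: 20.7
```

Forces stay small; continue.

Request:
move_arm([
  [[0,0.0029,0.0084,0,0,0,0],[0,0.004,0.0172,0,0,0,0],[0,0.0035,0.026,0,0,0,0],[0,0.0012,0.0346,0,0,0,0],[0,-0.0027,0.0425,0,0,0,0]],
])

```text
clock: 3.65
position: [0.5722, 0.1041, 0.1076]
tool_rot: [3.14, -0.001, 1.583]
force: [-2.6, -0.9, 4.6]
grip_width: 0.0152
finger_force: 20.5
```

Request:
move_arm([
  [[0,-0.0054,0.007,0,0,0,0],[0,-0.0121,0.0128,0,0,0,0],[0,-0.0198,0.0173,0,0,0,0],[0,-0.0282,0.0201,0,0,0,0],[0,-0.037,0.0212,0,0,0,0]],
])

```text
clock: 4.15
position: [0.593, 0.0668, 0.1075]
tool_rot: [3.141, -0.001, 1.582]
force: [-8.9, 1.7, 9.4]
grip_width: 0.0152
finger_force: 21.1
```

```bash
cat > look.py <<'E'
from h import *
import cv2,sys
rig=np.load("rig.npy");n=sys.argv[1];p,R=pose();print(w2rig(rig,p)*1000,bot.observe()["force"])
np.savez(n+".npz",**{k:np.array(v) for k,v in bot.camera_params("wrist").items()})
im=bot.grab_frame("wrist")[:,:,::-1];cv2.imwrite(f"pics/{n}raw.png",im)
cv2.imwrite(f"pics/{n}.png",cv2.resize(im[0:200,180:430],(800,640) if 0 else (750,600),interpolation=cv2.INTER_CUBIC))
E
python3 look.py w2
```

```text
[[ 75.35015176  90.85971326 107.54060398]] [-8.88940852  1.67335622  9.39453353]
```

View pics/w2.png

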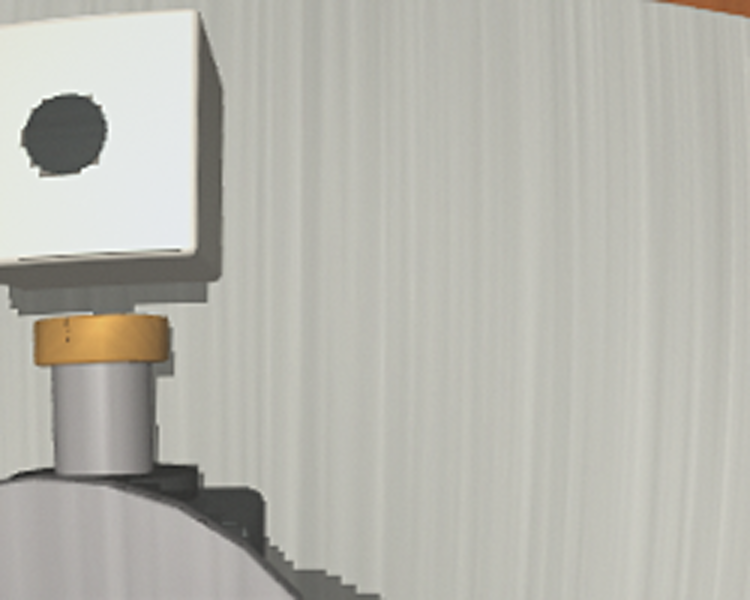

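Zoomed wrist view: brass nose front edge at crop (102,317), sample near top edge at (100,256), gap still visible. Measure.

```bash
python3 - <<'E'
from h import *
rig=np.load("rig.npy");c=np.load("w2.npz")
S=lambda u,v:(180+(u+.5)/3-.5,(v+.5)/3-.5)
for n,uv,z in [("sNear",S(100,256),.07),("sNearcornR",S(198,250),.07),("sBot",S(219,281),.015),("nose",S(102,317),.052),("axis?",S(0,0),.07)]:
    print(n,np.round(w2rig(rig,fonz(c,uv,z))*1000,1))
E
```

```text
sNear [[ 36.3 181.6  70. ]]
sNearcornR [[ 54.6 182.   70. ]]
sBot [[ 53.6 181.3  15. ]]
nose [[ 32.9 171.1  52. ]]
axis? [[ 15.5 235.8  70. ]]
```

Request:
move_arm([
  [[0,-0.0088,-0.0006,0,0,0,0],[0,-0.0174,-0.003,0,0,0,0],[0,-0.0253,-0.007,0,0,0,0],[0,-0.0323,-0.0124,0,0,0,0],[0,-0.0381,-0.0191,0,0,0,0]],
])

```text
clock: 4.7
position: [0.5743, 0.0295, 0.1076]
tool_rot: [3.14, -0.002, 1.583]
force: [-4.8, 9.5, 7.8]
grip_width: 0.0154
finger_force: 20.7
```

Request:
move_arm([
  [[0,0,0,0,0,0,0],[0,0,0,0,0,0,0]],
])

```text
clock: 4.9
position: [0.5741, 0.0295, 0.1076]
tool_rot: [3.141, -0.002, 1.583]
force: [-5.8, 5.9, 8.7]
grip_width: 0.0151
finger_force: 20.8
```

```bash
python3 look.py w3; python3 -c "
import cv2
im=cv2.imread('pics/w3raw.png');
cv2.imwrite('pics/w3c.png',cv2.resize(im[20:140,180:340],(800,600),interpolation=cv2.INTER_CUBIC))"
```

```text
[[ 56.045043    53.70122058 107.55554425]] [-5.77833828  5.89983259  8.69820094]
```

View pics/w3c.png

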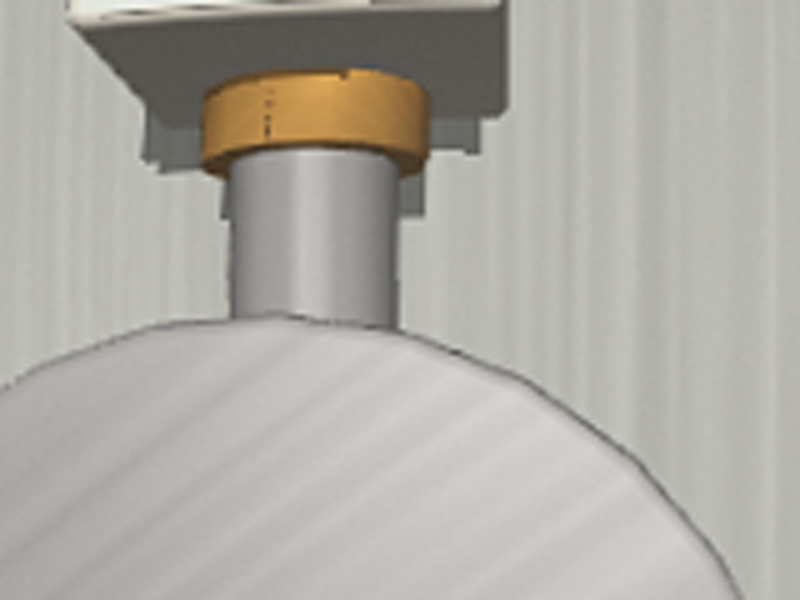

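Crop (5x from raw 180,20): nose front edge apex ≈(315,69), sample near top edge v≈13 at u≈315, right bottom corner ≈(505,116).

```bash
python3 - <<'E'
from h import *
import cv2
rig=np.load("rig.npy");c=np.load("w3.npz");im=cv2.imread("pics/w3raw.png")
print([im[v,243].tolist() for v in range(18,42)])
S=lambda u,v:(180+(u+.5)/5-.5,20+(v+.5)/5-.5)
for n,uv,z in [("sNear",S(315,14),.07),("R",S(500,7),.07),("sBotR",S(505,116),.015),("sBotL",S(165,127),.015),("nose",S(315,69),.052)]:
    print(n,np.round(w2rig(rig,fonz(c,uv,z))*1000,1))
E
```

```text
[[233, 233, 229], [220, 233, 227], [153, 165, 171], [163, 175, 181], [110, 118, 122], [75, 82, 84], [78, 83, 85], [77, 84, 86], [80, 86, 89], [80, 86, 88], [79, 86, 87], [79, 85, 88], [79, 85, 88], [79, 85, 87], [80, 85, 87], [67, 84, 94], [42, 77, 105], [84, 160, 213], [87, 163, 215], [85, 162, 212], [84, 160, 211], [83, 156, 207], [81, 153, 203], [81, 152, 203]]
sNear [[ 33.3 180.6  70. ]]
R [[ 53.8 180.9  70. ]]
sBotR [[ 54.1 181.8  15. ]]
sBotL [[  4.8 182.   15. ]]
nose [[ 31.2 179.   52. ]]
```

```bash
cat > track.py <<'E'
from h import *
import cv2
rig=np.load("rig.npy");p,R=pose();print(w2rig(rig,p)*1000,np.round(bot.observe()["force"],1))
for n in("scene","side"):
    im=bot.grab_frame(n)[:,:,::-1]
    cv2.imwrite(f"pics/{n}_{bot.observe()['clock']:.2f}.png",im)
    u,v=proj(n,rig2w(rig,[[.03,.209,.07]]))[0].astype(int)
    r=im[v-13:v+14,u-13:u+14].astype(float);g=r.min(2);w=np.clip(g-170,0,40)*(r.max(2)-g<40)
    yy,xx=np.mgrid[:27,:27];print(n,u,v,round(w.sum()),(w*xx).sum()/w.sum(),(w*yy).sum()/w.sum())
E
python3 track.py; python3 - <<'E'
from circ import *
circ(30-45*np.cos(4.1),90+45*np.sin(4.1),[4.17,4.24,4.31])
circ(30-45*np.cos(4.31),90+45*np.sin(4.31),[4.36,4.41,4.46,4.51,4.56],n=1)
from h import *
s=proj("scene",rig2w(np.load("rig.npy"),[[.03,.209,.07],[.03,.219,.07]]));print(s[1]-s[0]);s=proj("side",rig2w(np.load("rig.npy"),[[.03,.209,.07],[.03,.219,.07]]));print(s[1]-s[0])
E
```

```text
[[ 56.08201246  53.78542948 107.53559961]] [-5.4  4.5  8.2]
scene 334 252 18188 14.338574884539257 11.492687486254674
side 273 272 5111 13.324985325767951 13.507337116024262
4.31 [[0, np.float64(-0.0017), np.float64(-0.0026), 0, 0, 0, 0], [0, np.float64(-0.0032), np.float64(-0.0054), 0, 0, 0, 0], [0, np.float64(-0.0046), np.float64(-0.0082), 0, 0, 0, 0]]
4.36 [[0, np.float64(-0.0008), np.float64(-0.0021), 0, 0, 0, 0]]
4.41 [[0, np.float64(-0.0007), np.float64(-0.0021), 0, 0, 0, 0]]
4.46 [[0, np.float64(-0.0006), np.float64(-0.0022), 0, 0, 0, 0]]
4.51 [[0, np.float64(-0.0005), np.float64(-0.0022), 0, 0, 0, 0]]
4.56 [[0, np.float64(-0.0004), np.float64(-0.0022), 0, 0, 0, 0]]
[2.50642008 2.3753354 ]
[-1.24341931  2.35488283]
```

```bash
ls pics; python3 - <<'E'
import cv2,glob
for f,u,v in[(glob.glob('pics/scene_*')[0],334,252),(glob.glob('pics/side_*')[0],273,272)]:
    g=cv2.imread(f).min(2)[v-10:v+14:2,u-14:u+14:2];print(g)
E
```

```text
a.png
b.png
scene0.png
scene_5.00.png
side0.png
side_5.05.png
w1.png
w1raw.png
w2.png
w2raw.png
w3.png
w3c.png
w3raw.png
[[173 194 201 199 202 200 200 200 198 199 198 197 200 201]
 [185 178 195 200 200 201 214 215 199 198 199 198 195 200]
 [188 186 175 172 191 217 223 224 218 202 200 199 197 197]
 [177 183 138 147 208 224 223 224 225 221 204 200 199 199]
 [147 126 163 218 223 225 217 215 222 223 220 204 197 198]
 [112 163 220 224 225 216 143 121 188 223 224 219 203 199]
 [140 175 222 223 223 215 130 109 175 222 224 224 216 200]
 [162 141 181 222 224 223 208 194 218 224 223 219 190 195]
 [178 140 140 179 221 224 224 223 224 224 213 173 169 199]
 [170 137 138 140 178 219 224 224 224 212 162 145 178 200]
 [193 153 137 139 142 176 218 224 208 159 144 158 196 202]
 [200 191 152 138 139 141 173 194 156 145 156 189 199 202]]
[[165 164 162 164 164 162 160  97  53  35  73 120  82  35]
 [164 164 164 165 163 166 163 118  66  54 130 151 134  66]
 [165 163 165 165 164 196 192 194 167 130 145 145 117  58]
 [165 166 165 163 180 204 204 206 205 200 190 183 127  49]
 [165 165 165 166 198 205 195 150 165 201 203 205 190 100]
 [166 166 164 189 203 206 152  62  75 183 204 204 145 142]
 [166 166 161 200 206 204 186 151 163 199 205 188 105 151]
 [167 166 171 197 202 207 206 205 205 206 205 140  92 152]
 [168 165 144 125 140 158 189 200 205 207 186  99  93 153]
 [165 166 145 122 121 121 124 131 149 167 133  88  88 127]
 [163 167 144 119 119 119 119 121 120 120 100  88  87 145]
 [165 166 146 120 121 121 121 120 120 120  99  87 107 165]]
```

Request:
move_arm([
  [[0,-0.0017,-0.0026,0,0,0,0],[0,-0.0032,-0.0054,0,0,0,0],[0,-0.0046,-0.0082,0,0,0,0],[0,-0.0046,-0.0082,0,0,0,0]],
])

```text
clock: 5.45
position: [0.5662, 0.025, 0.1076]
tool_rot: [3.14, -0.002, 1.583]
force: [-3.2, 6.2, 7.3]
grip_width: 0.0149
finger_force: 20.6
```

```bash
cat > track.py <<'E'
from h import *
import cv2,glob
rig=np.load("rig.npy");p,R=pose();print(w2rig(rig,p)*1000,np.round(bot.observe()["force"],1))
K={"scene":(334,254,206,12),"side":(272,273,170,25)}
def cen(n,im):
    u,v,a,b=K[n];w=np.clip(im[v-14:v+15,u-15:u+16].min(2).astype(float)-a,0,b);w[:4 if n=="side" else 0]=0
    yy,xx=np.mgrid[:29,:31];return np.round([(w*xx).sum()/w.sum(),(w*yy).sum()/w.sum(),w.sum()],3)
for n in K:
    im=bot.grab_frame(n);cv2.imwrite(f"pics/{n}_{bot.observe()['clock']:05.2f}.png",im[:,:,::-1])
    for f in sorted(glob.glob(f"pics/{n}_*")): print(f,cen(n,cv2.imread(f)))
E
mv pics/scene_5.00.png pics/scene_05.00.png; mv pics/side_5.05.png pics/side_05.05.png; python3 track.py
```

```text
[[ 48.1425058   49.33294212 107.5503231 ]] [-3.2  6.2  7.3]
pics/scene_05.00.png [  14.531   13.415 2422.   ]
pics/scene_05.50.png [  14.649   13.559 2402.   ]
pics/side_05.05.png [  16.3     13.411 4049.   ]
pics/side_05.55.png [  16.272   13.43  4049.   ]
```

Request:
move_arm([
  [[0,-0.0008,-0.0021,0,0,0,0],[0,-0.0008,-0.0021,0,0,0,0]],
])

```text
clock: 5.75
position: [0.5644, 0.0242, 0.1076]
tool_rot: [3.14, -0.002, 1.583]
force: [-3.1, 6.3, 5.6]
grip_width: 0.0152
finger_force: 20.6
```

```bash
python3 track.py
```

```text
[[ 46.32596389  48.59720246 107.57514549]] [-3.1  6.3  5.6]
pics/scene_05.00.png [  14.531   13.415 2422.   ]
pics/scene_05.50.png [  14.649   13.559 2402.   ]
pics/scene_05.80.png [  14.709   13.638 2407.   ]
pics/side_05.05.png [  16.3     13.411 4049.   ]
pics/side_05.55.png [  16.272   13.43  4049.   ]
pics/side_05.85.png [  16.246   13.517 4084.   ]
```

Request:
move_arm([
  [[0,-0.0007,-0.0021,0,0,0,0],[0,-0.0007,-0.0021,0,0,0,0]],
])

```text
clock: 6.05
position: [0.5625, 0.0235, 0.1076]
tool_rot: [3.139, -0.002, 1.583]
force: [-1.3, 6.0, 5.3]
grip_width: 0.0152
finger_force: 20.5
```

```bash
python3 track.py; python3 look.py w4;  python3 -c "
import cv2
im=cv2.imread('pics/w4raw.png');
cv2.imwrite('pics/w4c.png',cv2.resize(im[20:140,180:340],(800,600),interpolation=cv2.INTER_CUBIC))"
```

```text
[[ 44.3373384   47.85742393 107.59412873]] [-1.3  6.   5.3]
pics/scene_05.00.png [  14.531   13.415 2422.   ]
pics/scene_05.50.png [  14.649   13.559 2402.   ]
pics/scene_05.80.png [  14.709   13.638 2407.   ]
pics/scene_06.10.png [  14.811   13.706 2395.   ]
pics/side_05.05.png [  16.3     13.411 4049.   ]
pics/side_05.55.png [  16.272   13.43  4049.   ]
pics/side_05.85.png [  16.246   13.517 4084.   ]
pics/side_06.15.png [  16.196   13.594 4126.   ]
[[ 44.33000967  47.85832608 107.59250064]] [-2.03719221  6.42218738  6.43776214]
```

View pics/w4c.png

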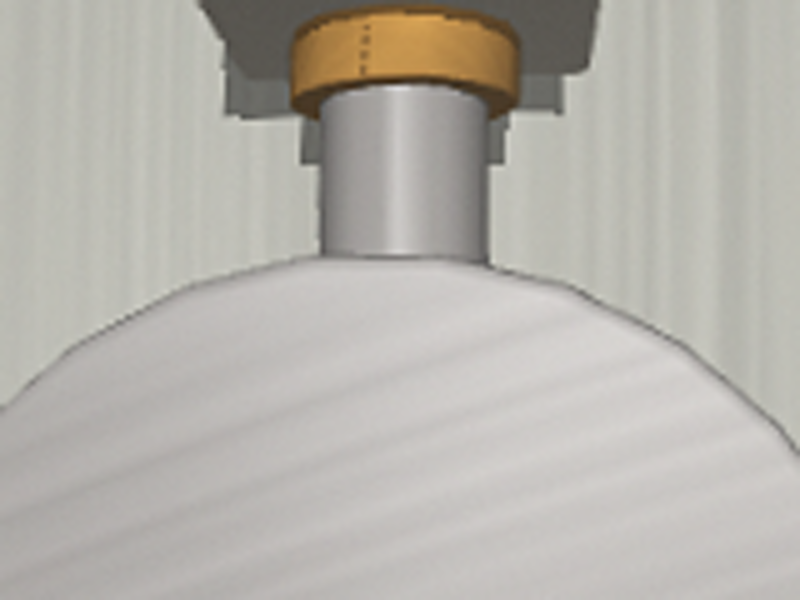

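Both fixed cameras now show the sample centroid creeping with each 0.4 mm step (≈1 mm in total), and the crop shows the nose front (405,8) flush on the sample's face (bottom corner 585,72): contact. Release and lift.

Request:
move_arm([
  [[0.5,0,0,0,0,0,0],[0.5,0,0,0,0,0,0],[0.5,0,0,0,0,0,0]],
])

```text
clock: 6.5
position: [0.5618, 0.022, 0.1065]
tool_rot: [3.141, 0.0, 1.582]
force: [0.6, -0.5, 0.8]
grip_width: 0.0426
finger_force: 0.0
```

Request:
move_arm([
  [[0.5,0,0,-0.04,0,0,0],[0.5,0,0,-0.09,0,0,0],[0.5,0,0,-0.14,0,0,0],[0.5,0,0,-0.19,0,0,0],[0.5,0,0,-0.24,0,0,0]],
])

```text
clock: 7.0
position: [0.5611, 0.0217, 0.3486]
tool_rot: [3.141, 0.0, 1.581]
force: [1.4, 0.7, 0.4]
grip_width: 0.0426
finger_force: 0.0
```

```bash
python3 track.py; python3 - <<'E'
from h import *
rig=np.load("rig.npy");p,R=pose();print(p,bot.observe()["qpos"].round(2))
for n,uv in(("scene",(205,146)),("scene",(251,138)),("side",(332,175)),("side",(360,197))):print(w2rig(rig,onz(n,uv,0)).round(3))
D=down(np.pi/2+rig[2]);a=np.radians(43);T=Ro.from_euler("z",rig[2])*Ro.from_rotvec([a,0,0])*down(np.pi/2)
for t in(T.as_matrix()[:,i] for i in range(3)):print(t.round(2))
W=rig2w(rig,[[.03,-.33,.36],[.075,-.33,.36]]);rows(p,R,[(W[0],D),(W[1],T)])
E
```

```text
[[ 42.99108015  46.12968133 348.56966601]] [1.4 0.7 0.4]
pics/scene_05.00.png [  14.531   13.415 2422.   ]
pics/scene_05.50.png [  14.649   13.559 2402.   ]
pics/scene_05.80.png [  14.709   13.638 2407.   ]
pics/scene_06.10.png [  14.811   13.706 2395.   ]
pics/scene_07.05.png [  14.824   13.699 2403.   ]
pics/side_05.05.png [  16.3     13.411 4049.   ]
pics/side_05.55.png [  16.272   13.43  4049.   ]
pics/side_05.85.png [  16.246   13.517 4084.   ]
pics/side_06.15.png [  16.196   13.594 4126.   ]
pics/side_07.10.png [  16.27    13.778 3215.   ]
[0.56351899 0.02160687 0.35243247] [-0.47  0.33  0.44  1.63 -0.15  1.21  0.01]
[[ 0.042 -0.402  0.   ]]
[[-0.101 -0.323  0.   ]]
[[ 0.028 -0.421  0.   ]]
[[-0.11  -0.322  0.   ]]
[-0.01  0.73  0.68]
[1.   0.01 0.  ]
[-0.01  0.68 -0.73]
[-0.376, -0.015, -0.0083] [0.0014, -0.0003, -0.0001]
[-0.3759, 0.03, -0.0079] [0.0014, 0.1192, 0.0004]
```

Request:
move_arm([
  [[0.5,-0.05,0,-0.008,0,0,0],[0.5,-0.1,0,-0.008,0,0,0],[0.5,-0.15,0,-0.008,0,0,0],[0.5,-0.2,0,-0.008,0,0,0],[0.5,-0.25,0,-0.008,0,0,0]],
])

```text
clock: 7.6
position: [0.564, -0.2294, 0.3543]
tool_rot: [3.141, 0.0, 1.582]
force: [1.2, -0.1, -0.2]
grip_width: 0.0427
finger_force: 0.0
```

Request:
move_arm([
  [[0.5,-0.045,0.01,0,0,0,0],[0.5,-0.09,0.02,0,0,0,0],[0.5,-0.125,0.03,0,0,0.02,0],[0.5,-0.125,0.03,0,0,0.04,0],[0.5,-0.125,0.03,0,0,0.06,0]],
])

```text
clock: 8.1
position: [0.5952, -0.3538, 0.3541]
tool_rot: [3.141, -0.382, 1.581]
force: [0.2, 0.4, -0.0]
grip_width: 0.0431
finger_force: 0.0
```

Request:
move_arm([
  [[0.5,0,0,0,0,0.02,0],[0.5,0,0,0,0,0.04,0],[0.5,0,0,0,0,0.06,0],[0.5,0,0,0,0,0.06,0],[0.5,0,0,0,0,0.06,0]],
])

```text
clock: 8.6
position: [0.5949, -0.3536, 0.3527]
tool_rot: [-3.14, -0.756, 1.578]
force: [0.3, 0.5, -0.4]
grip_width: 0.0424
finger_force: 0.0
```

```bash
python3 - <<'E'
from h import *
import cv2
rig=np.load("rig.npy");p,R=pose();print(w2rig(rig,p),R.as_matrix().round(2).tolist(),bot.observe()["qpos"].round(2))
np.savez("w5.npz",**{k:np.array(v) for k,v in bot.camera_params("wrist").items()})
im=bot.grab_frame("wrist")[:,:,::-1];cv2.imwrite("pics/w5raw.png",im);cv2.imwrite("pics/w5.png",cv2.resize(im,(800,600),interpolation=cv2.INTER_CUBIC))
E
```

```text
[[ 0.07252613 -0.32951761  0.35274167]] [[-0.01, 1.0, -0.01], [0.73, 0.01, 0.69], [0.69, -0.0, -0.73]] [ 0.67  0.9   0.07  0.82 -0.63  1.93  0.67]
```

View pics/w5.png

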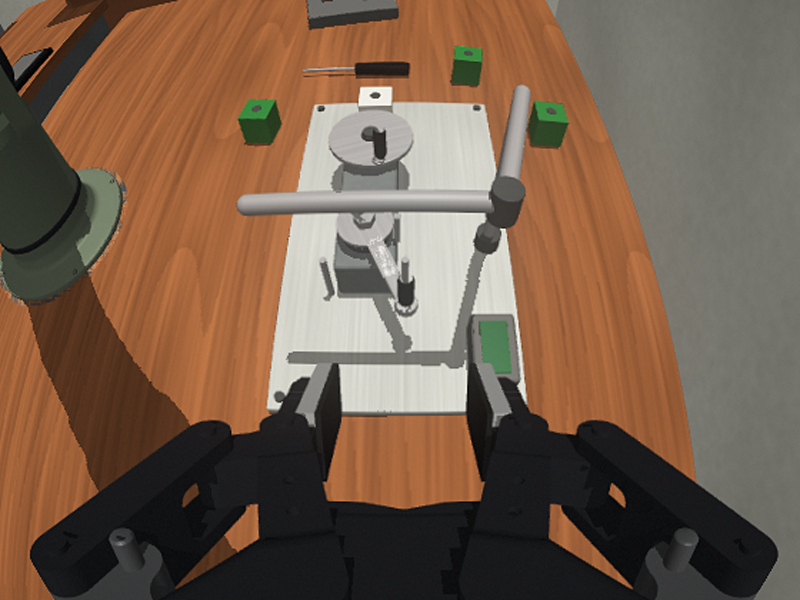

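Wrist view: lever knob top at (407,277), foot (405,305), bar above it from (240,205) to (505,205), pins visible; crank on right side of wheel. Measure the knob.

```bash
python3 - <<'E'
from h import *
rig=np.load("rig.npy");c=np.load("w5.npz");p,R=pose()
S=lambda u,v:((u+.5)*.7-.5,(v+.5)*.7-.5)
for n,uv,z in [("knobtop",S(407,277),.146),("foot",S(405,304),.1),("cornR",S(521,414),.015),("cornL",S(270,408),.015),("crank",S(379,132),.14)]:
    print(n,np.round(w2rig(rig,fonz(c,uv,z))*1000,1))
for al in (36,43):
  T=Ro.from_euler("z",rig[2])*Ro.from_rotvec([np.radians(al),0,0])*down(np.pi/2)
  rows(p,R,[(rig2w(rig,[k])[0],T) for k in ([.075,-.26,.23],)])
E
```

```text
knobtop [[  75.1 -163.   146. ]]
foot [[  73.4 -166.3  100. ]]
cornR [[ 200.4 -258.3   15. ]]
cornL [[ -76.5 -251.5   15. ]]
crank [[ 43.9  39.3 140. ]]
[-0.0346, 0.0019, 0.1371] [0.0001, -0.02, -0.0001]
[-0.0346, 0.0019, 0.1371] [0.0001, -0.0006, -0.0001]
```

Request:
move_arm([
  [[0.4,-0.01,0.001,0.035,0,-0.01,0],[0.4,-0.02,0.002,0.07,0,-0.02,0],[0.4,-0.03,0.002,0.105,0,-0.02,0],[0.4,-0.035,0.002,0.137,0,-0.02,0],[0.4,-0.035,0.002,0.137,0,-0.02,0]],
])

```text
clock: 9.15
position: [0.5967, -0.2799, 0.2284]
tool_rot: [-3.138, -0.63, 1.584]
force: [0.2, -0.4, -0.1]
grip_width: 0.0341
finger_force: 0.0
```

```bash
python3 - <<'E'
from h import *
rig=np.load("rig.npy");p,R=pose();print(w2rig(rig,p),R.as_matrix()[:,2].round(3),bot.observe()["qpos"].round(2))
for al in (36,):
  T=Ro.from_euler("z",rig[2])*Ro.from_rotvec([np.radians(al),0,0])*down(np.pi/2)
  rows(p,R,[(rig2w(rig,[k])[0],T) for k in ([.075,-.2,.17],[.075,-.155,.118])])
E
```

```text
[[ 0.07516471 -0.25588884  0.22837791]] [-0.011  0.589 -0.808] [ 0.55  0.82  0.09  1.22 -0.56  1.52  0.78]
[0.0108, 0.0002, 0.0801] [-0.0007, -0.0003, 0.0002]
[0.0165, 0.0005, 0.1486] [-0.0007, -0.0003, 0.0002]
```

```bash
python3 - <<'E'
from h import *
rig=np.load("rig.npy");p,R=pose()
T=Ro.from_euler("z",rig[2])*Ro.from_rotvec([np.radians(42),0,0])*down(np.pi/2)
rows(p,R,[(rig2w(rig,[k])[0],T) for k in ([.075,-.25,.205],[.075,-.205,.16],[.075,-.156,.118])])
E
```

```text
[-0.009, -0.0001, 0.0224] [-0.0007, 0.0164, 0.0002]
[0.0008, 0.0002, 0.0852] [-0.0007, 0.0164, 0.0002]
[0.0157, 0.0005, 0.148] [-0.0007, 0.0164, 0.0002]
```

Request:
move_arm([
  [[0.4,-0.009,0,0.022,-0.0007,0.0164,0],[0.4,-0.005,0,0.05,-0.0007,0.0164,0],[0.4,0.001,0,0.085,-0.0007,0.0164,0],[0.4,0.009,0,0.12,-0.0007,0.0164,0],[0.4,0.0157,0.0005,0.148,-0.0007,0.0164,0]],
])

```text
clock: 9.65
position: [0.5967, -0.1834, 0.1199]
tool_rot: [3.136, -0.729, 1.584]
force: [-0.1, -0.1, 0.6]
grip_width: 0.0342
finger_force: 0.0
```

Request:
move_arm([
  [[0,0,0,0,0,0,0],[0,0,0,0,0,0,0],[0,0,0,0,0,0,0],[0,0,0,0,0,0,0]],
], force=25)

```text
clock: 10.05
position: [0.5957, -0.1831, 0.1201]
tool_rot: [3.139, -0.733, 1.583]
force: [-5.7, 16.1, -11.6]
grip_width: 0.0148
finger_force: 26.1
```

```bash
python3 - <<'E'
from h import *
rig=np.load("rig.npy");p,R=pose();print(w2rig(rig,p),R.as_matrix().round(3).tolist(),bot.observe()["qpos"].round(2))
E
```

```text
[[ 0.07523925 -0.15907252  0.12012871]] [[-0.009, 1.0, -0.006], [0.743, 0.011, 0.669], [0.669, 0.002, -0.743]] [ 0.5   0.89  0.01  1.44 -0.65  1.3   0.86]
```

```bash
cat > lev.py <<'E'
import numpy as np
def lev(L0,Ls,n=5):
    for i in range(0,len(Ls),n):
        o=[]
        for L in Ls[i:i+n]:
            dx=-.11*(np.sin(L)-np.sin(L0));dy=-.11*(np.cos(L)-np.cos(L0));o.append([0]+[float(round(q,4)) for q in(.743*dy,dx,.669*dy)]+[0,0,0])
        L0=L;print(round(L,3),o)
E
python3 - <<'E'
from lev import *
lev(-.423,[-.5,-.57,-.615,-.615]);print();lev(-.615,np.linspace(-.615,.615,16)[1:]);print();lev(.615,np.linspace(.615,-.615,11)[1:])
E
```

```text
-0.615 [[0, 0.0028, 0.0076, 0.0025, 0, 0, 0], [0, 0.0057, 0.0142, 0.0051, 0, 0, 0], [0, 0.0078, 0.0183, 0.007, 0, 0, 0], [0, 0.0078, 0.0183, 0.007, 0, 0, 0]]

-0.205 [[0, -0.0036, -0.0076, -0.0033, 0, 0, 0], [0, -0.0068, -0.0155, -0.0061, 0, 0, 0], [0, -0.0095, -0.0238, -0.0085, 0, 0, 0], [0, -0.0116, -0.0323, -0.0105, 0, 0, 0], [0, -0.0133, -0.0411, -0.0119, 0, 0, 0]]
0.205 [[0, -0.0011, -0.0089, -0.001, 0, 0, 0], [0, -0.0016, -0.0179, -0.0015, 0, 0, 0], [0, -0.0016, -0.0269, -0.0015, 0, 0, 0], [0, -0.0011, -0.0359, -0.001, 0, 0, 0], [0, -0.0, -0.0448, -0.0, 0, 0, 0]]
0.615 [[0, 0.0016, -0.0087, 0.0015, 0, 0, 0], [0, 0.0038, -0.0173, 0.0034, 0, 0, 0], [0, 0.0065, -0.0256, 0.0058, 0, 0, 0], [0, 0.0096, -0.0335, 0.0087, 0, 0, 0], [0, 0.0133, -0.0411, 0.0119, 0, 0, 0]]

0.0 [[0, -0.0053, 0.0115, -0.0048, 0, 0, 0], [0, -0.0095, 0.0238, -0.0085, 0, 0, 0], [0, -0.0125, 0.0367, -0.0113, 0, 0, 0], [0, -0.0144, 0.05, -0.0129, 0, 0, 0], [0, -0.015, 0.0635, -0.0135, 0, 0, 0]]
-0.615 [[0, 0.0006, 0.0135, 0.0006, 0, 0, 0], [0, 0.0025, 0.0268, 0.0022, 0, 0, 0], [0, 0.0055, 0.0397, 0.005, 0, 0, 0], [0, 0.0097, 0.052, 0.0087, 0, 0, 0], [0, 0.015, 0.0635, 0.0135, 0, 0, 0]]
```

Request:
move_arm([
  [[0,0.0028,0.0076,0.0025,0,0,0],[0,0.0057,0.0142,0.0051,0,0,0],[0,0.0078,0.0183,0.007,0,0,0],[0,0.0078,0.0183,0.007,0,0,0]],
])

```text
clock: 10.45
position: [0.6122, -0.1747, 0.12]
tool_rot: [-3.14, -0.73, 1.581]
force: [-19.1, 2.9, -3.9]
grip_width: 0.0148
finger_force: 26.4
```

Request:
move_arm([
  [[0,-0.0036,-0.0076,-0.0033,0,0,0],[0,-0.0068,-0.0155,-0.0061,0,0,0],[0,-0.0095,-0.0238,-0.0085,0,0,0],[0,-0.0116,-0.0323,-0.0105,0,0,0],[0,-0.0133,-0.0411,-0.0119,0,0,0]],
])

```text
clock: 10.95
position: [0.5743, -0.194, 0.1201]
tool_rot: [3.134, -0.727, 1.582]
force: [6.6, -2.0, -9.7]
grip_width: 0.0146
finger_force: 25.1
```

Request:
move_arm([
  [[0,-0.0011,-0.0089,-0.001,0,0,0],[0,-0.0016,-0.0179,-0.0015,0,0,0],[0,-0.0016,-0.0269,-0.0015,0,0,0],[0,-0.0011,-0.0359,-0.001,0,0,0],[0,0,-0.0448,0,0,0,0]],
])

```text
clock: 11.45
position: [0.5299, -0.1951, 0.1207]
tool_rot: [3.132, -0.726, 1.582]
force: [5.6, -0.8, -2.9]
grip_width: 0.0151
finger_force: 27.7
```

Request:
move_arm([
  [[0,0.0016,-0.0087,0.0015,0,0,0],[0,0.0038,-0.0173,0.0034,0,0,0],[0,0.0065,-0.0256,0.0058,0,0,0],[0,0.0096,-0.0335,0.0087,0,0,0],[0,0.0133,-0.0411,0.0119,0,0,0]],
])

```text
clock: 11.95
position: [0.4889, -0.1771, 0.1208]
tool_rot: [3.132, -0.727, 1.582]
force: [6.6, -1.2, 0.6]
grip_width: 0.0144
finger_force: 30.4
```

```bash
python3 - <<'E'
from h import *
rig=np.load("rig.npy");p,R=pose();print(w2rig(rig,p),R.as_matrix()[:,2].round(3),bot.observe()["qpos"].round(2),bot.observe()["force"])
E
```

```text
[[-0.03143391 -0.15190358  0.12079043]] [ 0.002  0.665 -0.747] [ 0.58  0.77  0.01  1.72 -0.65  1.19  1.01] [ 6.56435331 -1.22864297  0.57280717]
```

Request:
move_arm([
  [[0,-0.0053,0.0115,-0.0048,0,0,0],[0,-0.0095,0.0238,-0.0085,0,0,0],[0,-0.0125,0.0367,-0.0113,0,0,0],[0,-0.0144,0.05,-0.0129,0,0,0],[0,-0.015,0.0635,-0.0135,0,0,0]],
])

```text
clock: 12.45
position: [0.5516, -0.1971, 0.1208]
tool_rot: [3.136, -0.728, 1.581]
force: [-2.4, -2.3, -0.2]
grip_width: 0.0149
finger_force: 26.1
```

Request:
move_arm([
  [[0,0.0006,0.0135,0.0006,0,0,0],[0,0.0025,0.0268,0.0022,0,0,0],[0,0.0055,0.0397,0.005,0,0,0],[0,0.0097,0.052,0.0087,0,0,0],[0,0.015,0.0635,0.0135,0,0,0]],
])

```text
clock: 12.95
position: [0.6135, -0.1751, 0.1202]
tool_rot: [3.14, -0.729, 1.581]
force: [-90.8, -61.7, 48.0]
grip_width: 0.0146
finger_force: 47.5
```

Request:
move_arm([
  [[0,-0.0036,-0.0076,-0.0033,0,0,0],[0,-0.0068,-0.0155,-0.0061,0,0,0],[0,-0.0095,-0.0238,-0.0085,0,0,0],[0,-0.0116,-0.0323,-0.0105,0,0,0],[0,-0.0133,-0.0411,-0.0119,0,0,0]],
])

```text
clock: 13.45
position: [0.575, -0.1931, 0.1202]
tool_rot: [3.132, -0.728, 1.583]
force: [9.6, -8.4, 0.4]
grip_width: 0.0146
finger_force: 29.9
```

Request:
move_arm([
  [[0,-0.0011,-0.0089,-0.001,0,0,0],[0,-0.0016,-0.0179,-0.0015,0,0,0],[0,-0.0016,-0.0269,-0.0015,0,0,0],[0,-0.0011,-0.0359,-0.001,0,0,0],[0,0,-0.0448,0,0,0,0]],
])

```text
clock: 13.95
position: [0.5299, -0.193, 0.1202]
tool_rot: [3.133, -0.729, 1.583]
force: [5.4, -1.9, 1.1]
grip_width: 0.0147
finger_force: 32.7
```

Pin contact at speed gave a hard spike; go gentler from here, in smaller steps.

```bash
python3 - <<'E'
from lev import *
lev(.205,np.linspace(.205,.585,11)[1:]);print();lev(.585,np.linspace(.585,-.57,16)[1:]);print();lev(-.57,np.linspace(-.57,.585,21)[1:])
E
```

```text
0.395 [[0, 0.0007, -0.0041, 0.0006, 0, 0, 0], [0, 0.0015, -0.0081, 0.0013, 0, 0, 0], [0, 0.0024, -0.0121, 0.0022, 0, 0, 0], [0, 0.0034, -0.016, 0.0031, 0, 0, 0], [0, 0.0046, -0.0199, 0.0041, 0, 0, 0]]
0.585 [[0, 0.0012, -0.0038, 0.0011, 0, 0, 0], [0, 0.0026, -0.0076, 0.0023, 0, 0, 0], [0, 0.0041, -0.0113, 0.0037, 0, 0, 0], [0, 0.0056, -0.0149, 0.0051, 0, 0, 0], [0, 0.0073, -0.0184, 0.0066, 0, 0, 0]]

0.2 [[0, -0.0033, 0.0072, -0.0029, 0, 0, 0], [0, -0.0061, 0.0148, -0.0055, 0, 0, 0], [0, -0.0085, 0.0226, -0.0077, 0, 0, 0], [0, -0.0105, 0.0307, -0.0094, 0, 0, 0], [0, -0.012, 0.0389, -0.0108, 0, 0, 0]]
-0.185 [[0, -0.001, 0.0084, -0.0009, 0, 0, 0], [0, -0.0015, 0.0168, -0.0014, 0, 0, 0], [0, -0.0016, 0.0253, -0.0014, 0, 0, 0], [0, -0.0012, 0.0337, -0.001, 0, 0, 0], [0, -0.0002, 0.0421, -0.0002, 0, 0, 0]]
-0.57 [[0, 0.0014, 0.0083, 0.0013, 0, 0, 0], [0, 0.0033, 0.0163, 0.0029, 0, 0, 0], [0, 0.0056, 0.0242, 0.005, 0, 0, 0], [0, 0.0083, 0.0318, 0.0075, 0, 0, 0], [0, 0.0115, 0.0391, 0.0104, 0, 0, 0]]

-0.281 [[0, -0.0024, -0.0054, -0.0022, 0, 0, 0], [0, -0.0046, -0.0111, -0.0042, 0, 0, 0], [0, -0.0066, -0.0169, -0.0059, 0, 0, 0], [0, -0.0083, -0.0228, -0.0074, 0, 0, 0], [0, -0.0097, -0.0288, -0.0087, 0, 0, 0]]
0.007 [[0, -0.0012, -0.0062, -0.0011, 0, 0, 0], [0, -0.0021, -0.0124, -0.0019, 0, 0, 0], [0, -0.0027, -0.0187, -0.0025, 0, 0, 0], [0, -0.0031, -0.025, -0.0028, 0, 0, 0], [0, -0.0032, -0.0314, -0.0029, 0, 0, 0]]
0.296 [[0, 0.0002, -0.0063, 0.0002, 0, 0, 0], [0, 0.0006, -0.0127, 0.0006, 0, 0, 0], [0, 0.0013, -0.0189, 0.0012, 0, 0, 0], [0, 0.0023, -0.0252, 0.0021, 0, 0, 0], [0, 0.0036, -0.0313, 0.0032, 0, 0, 0]]
0.585 [[0, 0.0015, -0.006, 0.0014, 0, 0, 0], [0, 0.0033, -0.0119, 0.0029, 0, 0, 0], [0, 0.0053, -0.0177, 0.0048, 0, 0, 0], [0, 0.0075, -0.0232, 0.0068, 0, 0, 0], [0, 0.01, -0.0286, 0.009, 0, 0, 0]]
```

Request:
move_arm([
  [[0,0.0007,-0.0041,0.0006,0,0,0],[0,0.0015,-0.0082,0.0013,0,0,0],[0,0.0024,-0.0121,0.0022,0,0,0],[0,0.0034,-0.016,0.0031,0,0,0],[0,0.0046,-0.0199,0.0041,0,0,0]],
])

```text
clock: 14.45
position: [0.5101, -0.1867, 0.1202]
tool_rot: [3.133, -0.73, 1.583]
force: [5.1, -0.3, 2.8]
grip_width: 0.0146
finger_force: 32.4
```

Request:
move_arm([
  [[0,0.0012,-0.0038,0.0011,0,0,0],[0,0.0026,-0.0076,0.0023,0,0,0],[0,0.0041,-0.0113,0.0037,0,0,0],[0,0.0056,-0.0149,0.0051,0,0,0],[0,0.0073,-0.0184,0.0066,0,0,0]],
])

```text
clock: 14.95
position: [0.4916, -0.177, 0.1201]
tool_rot: [3.133, -0.73, 1.583]
force: [4.6, -3.5, 4.1]
grip_width: 0.0148
finger_force: 34.3
```

Request:
move_arm([
  [[0,-0.0033,0.0072,-0.0029,0,0,0],[0,-0.0061,0.0148,-0.0055,0,0,0],[0,-0.0085,0.0226,-0.0077,0,0,0],[0,-0.0105,0.0307,-0.0094,0,0,0],[0,-0.012,0.0389,-0.0108,0,0,0]],
])

```text
clock: 15.45
position: [0.5299, -0.1929, 0.1196]
tool_rot: [3.137, -0.731, 1.582]
force: [-3.7, -5.1, 4.2]
grip_width: 0.0148
finger_force: 33.1
```

Request:
move_arm([
  [[0,-0.001,0.0084,-0.0009,0,0,0],[0,-0.0015,0.0168,-0.0014,0,0,0],[0,-0.0016,0.0253,-0.0014,0,0,0],[0,-0.0012,0.0337,-0.001,0,0,0],[0,-0.0002,0.0421,-0.0002,0,0,0]],
])

```text
clock: 15.95
position: [0.5722, -0.1927, 0.1195]
tool_rot: [3.137, -0.73, 1.582]
force: [-5.2, -2.0, -0.3]
grip_width: 0.0149
finger_force: 31.1
```

Request:
move_arm([
  [[0,0.0014,0.0083,0.0013,0,0,0],[0,0.0033,0.0163,0.0029,0,0,0],[0,0.0056,0.0242,0.005,0,0,0],[0,0.0083,0.0318,0.0075,0,0,0],[0,0.0115,0.0391,0.0104,0,0,0]],
])

```text
clock: 16.45
position: [0.6109, -0.176, 0.1196]
tool_rot: [3.138, -0.731, 1.582]
force: [-3.3, -4.5, 0.7]
grip_width: 0.0147
finger_force: 30.9
```

Request:
move_arm([
  [[0,-0.0024,-0.0054,-0.0022,0,0,0],[0,-0.0046,-0.0111,-0.0042,0,0,0],[0,-0.0066,-0.0169,-0.0059,0,0,0],[0,-0.0083,-0.0228,-0.0074,0,0,0],[0,-0.0097,-0.0288,-0.0087,0,0,0]],
])

```text
clock: 16.95
position: [0.5836, -0.1908, 0.1196]
tool_rot: [3.133, -0.728, 1.582]
force: [9.7, -10.5, -3.7]
grip_width: 0.0144
finger_force: 28.4
```

```bash
python3 - <<'E'
from lev import *
lev(-.281,np.arange(-.281+.0225,.3,.0225),n=2)
E
```

```text
-0.236 [[0, -0.0005, -0.0024, -0.0004, 0, 0, 0], [0, -0.0009, -0.0048, -0.0008, 0, 0, 0]]
-0.191 [[0, -0.0004, -0.0024, -0.0004, 0, 0, 0], [0, -0.0008, -0.0048, -0.0007, 0, 0, 0]]
-0.146 [[0, -0.0003, -0.0024, -0.0003, 0, 0, 0], [0, -0.0006, -0.0049, -0.0006, 0, 0, 0]]
-0.101 [[0, -0.0002, -0.0025, -0.0002, 0, 0, 0], [0, -0.0005, -0.0049, -0.0004, 0, 0, 0]]
-0.056 [[0, -0.0002, -0.0025, -0.0001, 0, 0, 0], [0, -0.0003, -0.0049, -0.0003, 0, 0, 0]]
-0.011 [[0, -0.0001, -0.0025, -0.0001, 0, 0, 0], [0, -0.0001, -0.0049, -0.0001, 0, 0, 0]]
0.034 [[0, 0.0, -0.0025, 0.0, 0, 0, 0], [0, 0.0, -0.0049, 0.0, 0, 0, 0]]
0.079 [[0, 0.0001, -0.0025, 0.0001, 0, 0, 0], [0, 0.0002, -0.0049, 0.0002, 0, 0, 0]]
0.124 [[0, 0.0002, -0.0025, 0.0001, 0, 0, 0], [0, 0.0004, -0.0049, 0.0003, 0, 0, 0]]
0.169 [[0, 0.0002, -0.0025, 0.0002, 0, 0, 0], [0, 0.0005, -0.0049, 0.0005, 0, 0, 0]]
0.214 [[0, 0.0003, -0.0024, 0.0003, 0, 0, 0], [0, 0.0007, -0.0049, 0.0006, 0, 0, 0]]
0.259 [[0, 0.0004, -0.0024, 0.0004, 0, 0, 0], [0, 0.0009, -0.0048, 0.0008, 0, 0, 0]]
0.281 [[0, 0.0005, -0.0024, 0.0004, 0, 0, 0]]
```

Request:
move_arm([
  [[0,-0.0005,-0.0024,-0.0004,0,0,0],[0,-0.0009,-0.0048,-0.0008,0,0,0]],
])

```text
clock: 17.15
position: [0.579, -0.1925, 0.1196]
tool_rot: [3.132, -0.727, 1.582]
force: [10.7, -14.2, -2.8]
grip_width: 0.0146
finger_force: 29.0
```

Request:
move_arm([
  [[0,-0.0004,-0.0024,-0.0004,0,0,0],[0,-0.0008,-0.0048,-0.0007,0,0,0]],
])

```text
clock: 17.35
position: [0.5746, -0.1936, 0.1197]
tool_rot: [3.131, -0.727, 1.582]
force: [13.6, -10.8, -3.1]
grip_width: 0.0145
finger_force: 29.0
```

Request:
move_arm([
  [[0,-0.0003,-0.0024,-0.0003,0,0,0],[0,-0.0006,-0.0049,-0.0006,0,0,0]],
])

```text
clock: 17.55
position: [0.5703, -0.1948, 0.1198]
tool_rot: [3.13, -0.726, 1.583]
force: [18.1, -14.8, -5.0]
grip_width: 0.0147
finger_force: 29.1
```

Request:
move_arm([
  [[0,-0.0002,-0.0025,-0.0002,0,0,0],[0,-0.0005,-0.0049,-0.0004,0,0,0]],
])

```text
clock: 17.75
position: [0.5659, -0.1958, 0.1198]
tool_rot: [3.128, -0.726, 1.583]
force: [19.9, -16.8, -3.8]
grip_width: 0.0147
finger_force: 28.7
```

Request:
move_arm([
  [[0,-0.0002,-0.0025,-0.0001,0,0,0],[0,-0.0003,-0.0049,-0.0003,0,0,0]],
])

```text
clock: 17.95
position: [0.5615, -0.1967, 0.1198]
tool_rot: [3.127, -0.725, 1.583]
force: [23.4, -17.5, -5.5]
grip_width: 0.0147
finger_force: 27.9
```

```bash
python3 - <<'E'
from h import *
import cv2
rig=np.load("rig.npy");p,R=pose();print(w2rig(rig,p),bot.observe()["force"].round(1),bot.observe()["moment"].round(2))
a=bot.grab_frame("scene")[:,:,::-1];cv2.imwrite("pics/s6.png",a);w=bot.grab_frame("wrist")[:,:,::-1];cv2.imwrite("pics/w6raw.png",w);b=bot.grab_frame("side")[:,:,::-1];cv2.imwrite("pics/d6.png",b)
u,v=proj("scene",rig2w(rig,[[.03,-.06,.09]]))[0].astype(int);u2,v2=proj("side",rig2w(rig,[[.03,-.06,.09]]))[0].astype(int);print(u,v,u2,v2)
A1=cv2.resize(a[v-25:v+25,u-33:u+33],(400,300),interpolation=cv2.INTER_CUBIC)
B1=cv2.resize(b[v2-25:v2+25,u2-33:u2+33],(400,300),interpolation=cv2.INTER_CUBIC)
cv2.imwrite("pics/m6.png",np.hstack([np.vstack([A1,B1]),cv2.resize(w[:420,140:420],(400,600))]))
E
```

```text
[[ 0.04091076 -0.17232051  0.1198468 ]] [ 23.4 -17.5  -5.5] [-4.43 -3.66 -3.82]
271 190 303 212
```

View pics/m6.png

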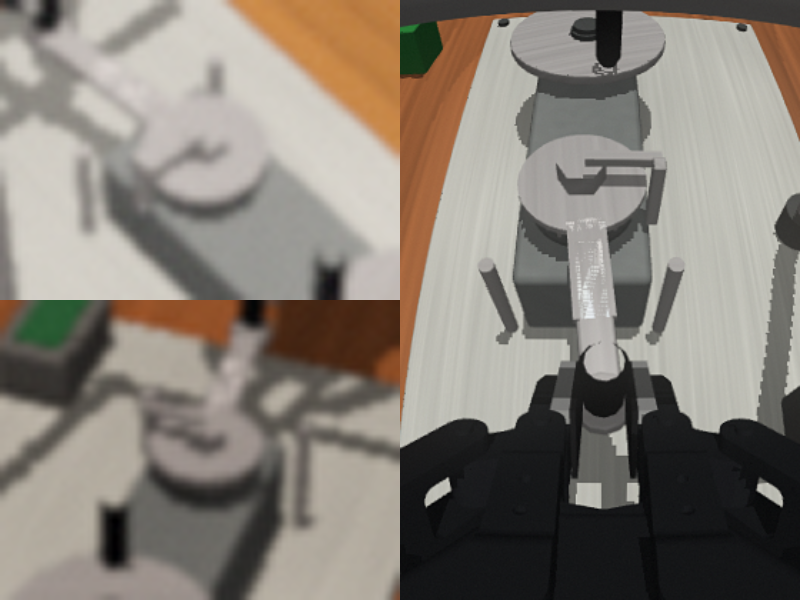

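The mosaic's wrist part shows the bolt pointer running from (585,160) to (660,157), i.e. along rig +x, at the stop lug (655,190); the lever lies just right of centre. One more step to confirm the hard stop.

Request:
move_arm([
  [[0,-0.0001,-0.0025,-0.0001,0,0,0],[0,-0.0001,-0.0049,-0.0001,0,0,0],[0,-0.0001,-0.0049,-0.0001,0,0,0]],
])

```text
clock: 18.4
position: [0.5537, -0.1967, 0.1198]
tool_rot: [3.134, -0.727, 1.581]
force: [1.9, -16.9, 3.7]
grip_width: 0.0149
finger_force: 28.3
```

```bash
python3 - <<'E'
from h import *
import cv2
rig=np.load("rig.npy");c0=bot.camera_params("wrist");im=bot.grab_frame("wrist")[:,:,::-1];cv2.imwrite("pics/w7raw.png",im)
p,R=pose();print(w2rig(rig,p))
# rectify onto plane z=.095 in rig coords, 0.5 mm/px, both frames: compare pointer+lever orientation
f=210/np.tan(np.radians(c0["vertical_fov"])/2)
xs=np.arange(-.03,.1,.0005);ys=np.arange(-.02,-.2,-.0005);X,Y=np.meshgrid(xs,ys)
W=rig2w(rig,np.c_[X.ravel(),Y.ravel(),np.full(X.size,.1)])
C=W@np.array(c0["R"]).T+np.array(c0["t"]);r=np.hypot(C[:,0],C[:,1]);th=np.arctan2(r,C[:,2]);k=f*th/r
mx=(k*C[:,0]+c0["cx"]).reshape(X.shape).astype(np.float32);my=(k*C[:,1]+c0["cy"]).reshape(X.shape).astype(np.float32)
q=cv2.remap(im,mx,my,cv2.INTER_LINEAR);cv2.imwrite("pics/q7.png",q)
g=cv2.GaussianBlur(cv2.cvtColor(q,cv2.COLOR_BGR2GRAY),(3,3),0)
for l in sorted(cv2.createLineSegmentDetector().detect(g)[0][:,0].tolist(),key=lambda l:-np.hypot(l[2]-l[0],l[3]-l[1]))[:22]:
    x1,y1,x2,y2=l;print([round(v) for v in (-30+x1/2,-20-y1/2,-30+x2/2,-20-y2/2)],round(np.degrees(np.arctan2(-(y2-y1),x2-x1)),1))
E
```

```text
[[ 0.03324732 -0.17216198  0.1197786 ]]
[-1, -120, -1, -75] 89.8
[40, -138, 39, -94] 91.8
[72, -56, 63, -91] -104.5
[32, -50, 67, -50] -0.1
[-2, -145, -16, -114] 115.5
[-9, -111, 2, -142] -69.1
[56, -145, 67, -113] 71.4
[73, -117, 62, -144] -113.1
[59, -91, 59, -120] -89.8
[59, -82, 64, -56] 78.6
[42, -200, 41, -173] 92.3
[6, -142, -1, -118] 106.8
[25, -175, 23, -200] -93.5
[1, -20, 1, -45] -90.4
[22, -113, 22, -138] -90.1
[59, -120, 53, -141] -106.7
[58, -42, 58, -20] 88.9
[60, -69, 38, -69] 179.6
[63, -56, 42, -55] 179.4
[-2, -75, -3, -55] 92.4
[1, -122, 20, -122] -0.7
[21, -95, 22, -113] -88.0
```

Request:
move_arm([
  [[0,0,-0.0025,0,0,0,0],[0,0,-0.0049,0,0,0,0]],
])

```text
clock: 18.65
position: [0.549, -0.1965, 0.1198]
tool_rot: [3.133, -0.727, 1.581]
force: [2.4, -16.5, 3.3]
grip_width: 0.0146
finger_force: 28.8
```

Request:
move_arm([
  [[0,0.0001,-0.0025,0.0001,0,0,0],[0,0.0002,-0.0049,0.0002,0,0,0]],
])

```text
clock: 18.85
position: [0.5444, -0.196, 0.1198]
tool_rot: [3.133, -0.727, 1.582]
force: [5.9, -15.6, 2.6]
grip_width: 0.0147
finger_force: 29.5
```

```bash
cat > ptr.py <<'E'
from h import *
import cv2,sys
rig=np.load("rig.npy");c0=bot.camera_params("wrist");im=bot.grab_frame("wrist")[:,:,::-1]
f=210/np.tan(np.radians(c0["vertical_fov"])/2)
X,Y=np.meshgrid(np.arange(-.03,.1,.0005),np.arange(0,-.12,-.0005))
C=rig2w(rig,np.c_[X.ravel(),Y.ravel(),np.full(X.size,.1)])@np.array(c0["R"]).T+np.array(c0["t"]);r=np.hypot(C[:,0],C[:,1]);k=f*np.arctan2(r,C[:,2])/r
q=cv2.remap(im,(k*C[:,0]+c0["cx"]).reshape(X.shape).astype(np.float32),(k*C[:,1]+c0["cy"]).reshape(X.shape).astype(np.float32),cv2.INTER_LINEAR)
g=cv2.GaussianBlur(cv2.cvtColor(q,cv2.COLOR_BGR2GRAY),(3,3),0)
print(bot.observe()["force"].round(1),w2rig(rig,pose()[0]).round(4))
for x1,y1,x2,y2 in cv2.createLineSegmentDetector().detect(g)[0][:,0]:
    m=((x1+x2)/4-30,-(y1+y2)/4)
    if np.hypot(x2-x1,y2-y1)>20 and np.hypot(m[0]-40,m[1]+55)<35: print(np.round([-30+x1/2,-y1/2,-30+x2/2,-y2/2],1),round(float(np.degrees(np.arctan2(y1-y2,x2-x1))),1))
E
python3 ptr.py
```

```text
[  4.5 -12.9   2.1] [[ 0.0236 -0.1714  0.1198]]
[ 58.7 -80.2  64.8 -56.4] 75.5
[ 73.3 -56.9  61.8 -91.9] -108.1
[ 19.7 -69.7  15.9 -58.2] 108.3
[ 64.1 -55.3  42.8 -55.7] -179.1
[ 17.1 -52.5  22.6 -63.2] -63.1
[ 35.3 -73.9  23.4 -74.1] -179.3
[ 58.2 -33.4  58.4 -44.1] -88.5
[ 60.3 -68.8  39.1 -68.7] 179.9
[ 32.2 -50.4  66.6 -50.6] -0.3
[ 42.2 -61.   59.7 -61.1] -0.3
[ 27.9 -31.1  13.1 -35.3] -164.1
[ 46.1 -36.2  32.9 -31.4] 159.9
[ 54.  -43.4  46.1 -36.4] 138.1
[ 56.3 -35.3  56.8 -22.2] 87.8
```

Pointer stayed at 0° while the lever moved further: the bolt is at its hard stop. Let go and retreat.

Request:
move_arm([
  [[0.4,0,0,0,0,0,0],[0.4,0,0,0,0,0,0],[0.4,0,0,0,0,0,0]],
])

```text
clock: 19.2
position: [0.5431, -0.1932, 0.1195]
tool_rot: [3.137, -0.732, 1.583]
force: [0.3, -0.0, 0.3]
grip_width: 0.034
finger_force: 0.0
```

Request:
move_arm([
  [[0.4,0,0,-0.025,0,0,0],[0.4,0,0,-0.06,0,0,0],[0.4,0,0,-0.1,0,0,0],[0.4,0,0,-0.14,0,0,0],[0.4,0,0,-0.14,0,0,0]],
])

```text
clock: 19.7
position: [0.5437, -0.2912, 0.2268]
tool_rot: [3.132, -0.727, 1.582]
force: [0.7, -0.7, -0.7]
grip_width: 0.0346
finger_force: 0.0
```

```bash
python3 ptr.py; python3 track.py; python3 - <<'E'
from h import *
import cv2,glob
rig=np.load("rig.npy")
# brass/white profile along the quill line in scene: after contact vs now
for f in("pics/scene_06.10.png",sorted(glob.glob("pics/scene_*"))[-1]):
    im=cv2.imread(f);P=proj("scene",rig2w(rig,[[.03,y,.06] for y in np.arange(.165,.2,.002)])).astype(np.float32)
    print(f,cv2.remap(im,P[None,:,0],P[None,:,1],cv2.INTER_LINEAR)[0].tolist())
E
```

```text
[ 0.1  0.3 -1. ] [[ 0.0219 -0.2643  0.2248]]
[ 70.8 -58.2  63.7 -93.4] -101.4
[ 61.5 -72.1  63.2 -60.8] 81.5
[ 22.6 -74.5  16.4 -61.6] 115.8
[ 64.6 -21.9  59.3 -39.1] -107.1
[ 17.6 -52.9  22.6 -63.2] -64.1
[ 60.3 -68.9  38.4 -68.8] 179.6
[ 34.1 -74.1  22.8 -74.1] -179.6
[ 64.1 -55.6  42.2 -55.6] -179.8
[ 42.2 -60.3  52.8 -60.2] 0.2
[ 32.2 -51.1  64.7 -50.8] 0.6
[ 41.5 -33.7  27.4 -31.6] 171.5
[ 54.9 -44.4  44.8 -35.1] 137.4
[ 28.5 -31.3  14.  -34.4] -168.0
[ 58.3 -34.7  58.7 -17.8] 88.4
[[  21.91186969 -264.27758823  224.82293783]] [ 0.1  0.3 -1. ]
pics/scene_05.00.png [  14.531   13.415 2422.   ]
pics/scene_05.50.png [  14.649   13.559 2402.   ]
pics/scene_05.80.png [  14.709   13.638 2407.   ]
pics/scene_06.10.png [  14.811   13.706 2395.   ]
pics/scene_07.05.png [  14.824   13.699 2403.   ]
pics/scene_19.80.png [  14.776   13.752 2312.   ]
pics/side_05.05.png [  16.3     13.411 4049.   ]
pics/side_05.55.png [  16.272   13.43  4049.   ]
pics/side_05.85.png [  16.246   13.517 4084.   ]
pics/side_06.15.png [  16.196   13.594 4126.   ]
pics/side_07.10.png [  16.27    13.778 3215.   ]
pics/side_19.85.png [  16.286   13.766 3158.   ]
pics/scene_06.10.png [[184, 190, 195], [185, 191, 196], [184, 190, 195], [181, 188, 193], [177, 184, 191], [169, 182, 193], [155, 176, 193], [151, 180, 200], [161, 189, 208], [193, 212, 224], [216, 229, 237], [222, 234, 242], [224, 236, 243], [224, 235, 243], [224, 235, 243], [220, 231, 239], [209, 220, 228], [187, 197, 204]]
pics/scene_19.80.png [[183, 188, 194], [183, 189, 194], [182, 188, 193], [180, 187, 191], [175, 184, 189], [168, 181, 192], [154, 176, 193], [151, 179, 199], [162, 189, 207], [192, 210, 223], [214, 227, 235], [221, 232, 240], [223, 235, 242], [223, 235, 242], [223, 234, 242], [219, 230, 238], [207, 219, 226], [185, 196, 202]]
```

```bash
python3 -c "
from workcell import bot
print(bot.job_done())"
```

```text
the job is handed in; nothing more can be done
None
```

I wound the quill until it touched the sample (pushing it about 1 mm), tightened the lock bolt until its pointer sat at the stop lug, released everything and handed the job in. One return stroke of the lever hit its stop pin hard, at about 119.8 N measured, so a brief peak above the 120 N limit is possible.

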